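Load an ink pot into the shaker and close its keeper bar

TASK

Load the orange-lidded ink pot into the bench shaker: swing the keeper bar a quarter turn, fully open to its stop, then stand the pot upright in the round nest without dropping or tipping it, and swing the bar back over the lid, fully home against its closed stop. Let go, and leave the blue-lidded pot and the white bottle where they stand.

Things in the scene. Friction and masses are not known exactly. Their poses are not given: they have to be found in the camera images.
- nest (a point): The round nest of the shaker: a black raised ring, 72 mm bore, 90 mm outside, 12 mm high, on the steel plate of a cream machine (270 x 190 mm, fixed to the bench; it extends from 125 mm on the -x side of the nest to 145 mm on the +x side, 95 mm either way in y). The point is the centre of the nest's floor, 68 mm above the bench, on which the pot stands. Its axes are those of the shaker: z up, x from the nest to the hub of the keeper bar.
- hub (a point): Point on the vertical hinge axis of the keeper bar, at mid-height of the bar (168 mm above the bench), 90 mm from the nest's centre along the shaker's +x. Steel post, 26 mm diameter, with a dark 38 mm cap whose top is 179 mm above the bench.
- keeper_knob (a point): Centre of the upright red round grip at the free end of the keeper bar: 24 mm diameter, 56 mm tall (174 to 230 mm above the bench), 155 mm from the hinge axis; it swings with the bar. The point is 202 mm above the bench. The bar is a flat aluminium strip 18 mm wide, 12 mm thick (162 to 174 mm above the bench); it passes 4 mm over the lid of a pot that stands on the nest's floor and would hit a pot that does not.
- keeper (a joint): Angle of the keeper bar (rad) about the vertical hinge at point hub. 0 = closed stop: the bar points along the shaker's -x, across the middle of the nest. 1.571 = open stop: the bar points along the shaker's +y, clear of the nest. It opens clockwise seen from above. Stiff hinge, about 2 N at the grip when moved slowly and more when fast; it stays where it is left.
- ink_pot_center (a point): White round ink pot with an ORANGE lid and band, loose, closed, 62 mm diameter over its whole height as felt by the fingers, 90 mm tall, about 0.2 to 0.4 kg. The point is its centre, 45 mm above its underside; z is its upright axis.
- spare_pot_center (a point): The same pot with a BLUE lid and band, a bystander. The point is its centre, 45 mm above its underside.
- bottle_center (a point): White plastic bottle with green label and black cap, bystander, 74 mm diameter, 205 mm tall. The point is on its axis, 100 mm above its underside.
There are look-alikes about, which are no part of the job. Of the things like the part that bears ink_pot_center, leave any that is grey or pink; of the rest the smaller one is meant.

How it is judged:
By the outcome, as a careful person would: the job done as asked, in the order asked, and still so for the second after the job is handed in, with the robot touching nothing.
It also fails if it takes over 72 s, if anything falls off the work surface, if the arm or the gripper's body presses on something with over 40 N, if the wrist force passes 120 N, or if a joint passes its speed limit or range.

ROBOT

A 6-joint arm with a two-finger parallel gripper is mounted at the origin on the work surface. World frame = base frame: x ahead of the robot, y to its left, z up, the work surface at z = 0. Lengths are in m, angles in degrees, forces in N, time in s.
With the tool pointing down it reaches from about 0.325 to 0.85 m from the base axis. Payload 15.5 kg.
Tool frame: the origin (TCP) lies midway between the tips of the shut fingers; the grasp point (between the pads) lies 19 mm behind it; z points along the fingers, y is the line along which they close (so a half turn about z gives the same grasp; the last joint's range is limited). The gripper opens to 91 mm and grips with 3 to 60 N. Pads are 32 mm wide; open, the fingers measure 118 mm over their backs; the gripper's body (76 mm by 178 mm) begins 60 mm behind the grasp point.
Start: joints at [-82.133, 28.281, 77.091, -0, 74.628, -5.472], TCP at [0.144, -0.608, 0.214] pointing down, gripper open.
Joint ranges: [-166.48, 166.48], [-47.26, 123.95], [12.59, 153.08], [-70.14, 250.14], [6.76, 159.57], [-176.63, 176.63]. Speed limits (degrees/s): [108.29, 108.29, 147.25, 172.46, 172.46, 172.46].

INTERFACE

Orientations are given as a 3x3 rotation matrix whose columns are the frame's x, y, z axes.
In Python, from bench import ctrl gives the robot as it stands. The module is installed in compiled form; this text tells all that it offers. Calls block until the motion is done:
- ctrl.goto(position, orientation): joint-space move of the TCP to a pose.
- ctrl.move_l(position, vel=0.15, ori=None, contact_N=None): straight line of the TCP; ori=None keeps the orientation; vel is the mean speed in m/s. With contact_N (N) it stops when the force on the tool has changed by that much, and returns True; else False.
- ctrl.movej(angles): joint-space move.
- ctrl.command_gripper(opening): opening from 0.0 (shut) to 1.0 (fully open); the grip force is fixed at half the most; returns when the fingers have stopped.
- ctrl.sleep(seconds).
- ctrl.ik(position, orientation): joint angles nearest the present ones, or None.
- ctrl.read_camera(name): name is "scene" or "side" or "wrist"; returns the picture (480x640x3 uint8, blue, green, red); there is no depth.
- ctrl.camera_params(name): a dict with "fx", "fy", "cx", "cy" (pixels), "pose" (4x4, takes a point from camera to world coordinates); the wrist camera has in their place "T_tool_cam" (4x4, takes a point from camera to tool coordinates, whose origin is the TCP and whose axes are the flange's). Camera axes: x right, y up, looking along -z (the intrinsics and any distortion apply to the point x, -y, -z); pixel columns grow to the right and rows downward; lengths in m; the calibration is good to about 2 mm. A picture is of the moment at which its call begins: read the wrist's pose just before it. camera_params takes no time and is no camera call.
A pose or a line that the arm cannot do raises ctrl.MotionError and nothing moves.
- ctrl.sign_off(): hands the job in; it is judged then, once.
Readings, each from a call of its own:
- ctrl.current_t(): time.
- ctrl.current_q(): joint angles.
- ctrl.current_dq(): joint speeds.
- ctrl.current_effort(): joint torques, N m.
- ctrl.current_tool_pos(): TCP position.
- ctrl.current_eef_rot(): TCP orientation.
- ctrl.current_contact_force(): force on the tool from outside, world axes, zero at the start.
- ctrl.current_wrist_torque(): the same for the moment, N m.
- ctrl.current_grip_width(): opening from 0.0 (shut) to 1.0 (fully open).
- ctrl.current_grasp_force(): force on a finger pad.
Only numpy, scipy, OpenCV 4.12 (cv2) and the standard library are available. Lean on these libraries where they do the work, as an engineer would, in place of code of your own. Each camera call takes 0.05 s, during which the arm holds its last target. There are 200 camera calls.

## Working session

There is one attempt and no reset: what is moved stays moved. The work goes in short steps, each a Python script; the robot and the scene stay as the last script left them, time stands still between calls to the robot, and variables do not carry over. Pictures are saved under pics/ and viewed, at most 10 in all, crops included, and the job is handed in when it is done.

```bash
mkdir -p pics; python3 - <<'E'
from bench import ctrl
import cv2,numpy as np
for n in("scene","side","wrist"):
    im=ctrl.read_camera(n); cv2.imwrite(f"pics/{n}0.png",im)
    p=ctrl.camera_params(n); print(n,{k:(np.round(v,4).tolist() if not isinstance(v,str) else v) for k,v in p.items()})
print(ctrl.current_eef_rot(),ctrl.current_t())
E
```

```text
scene {'fx': 583.4583, 'fy': 583.4583, 'cx': 316.4559, 'cy': 245.227, 'pose': [[0.8071, -0.3796, 0.4522, 1.2278], [0.5904, 0.51, -0.6255, -0.9492], [0.0068, 0.7718, 0.6358, 1.1171], [0.0, 0.0, 0.0, 1.0]]}
side {'fx': 611.7959, 'fy': 611.7959, 'cx': 312.5449, 'cy': 248.7987, 'pose': [[-0.8002, 0.3836, -0.461, -0.139], [-0.5993, -0.5386, 0.5922, 0.8524], [-0.0211, 0.7502, 0.6609, 1.1106], [0.0, 0.0, 0.0, 1.0]]}
wrist {'fx': 338.1234, 'fy': 338.1234, 'cx': 323.3604, 'cy': 241.2729, 'T_tool_cam': [[-0.0003, 0.9622, 0.2723, 0.0776], [1.0, 0.0001, 0.0006, 0.0012], [0.0005, 0.2723, -0.9622, -0.1707], [0.0, 0.0, 0.0, 1.0]]}
[[ 9.73025388e-01  2.30698015e-01 -1.40628843e-04]
 [ 2.30698044e-01 -9.73024945e-01  9.31555302e-04]
 [ 7.80725863e-05 -9.38869758e-04 -9.99999556e-01]] 0.15
```

View pics/scene0.png

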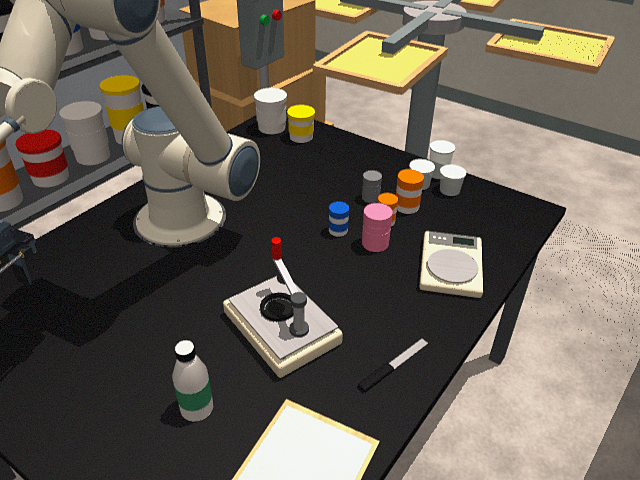

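View pics/side0.png

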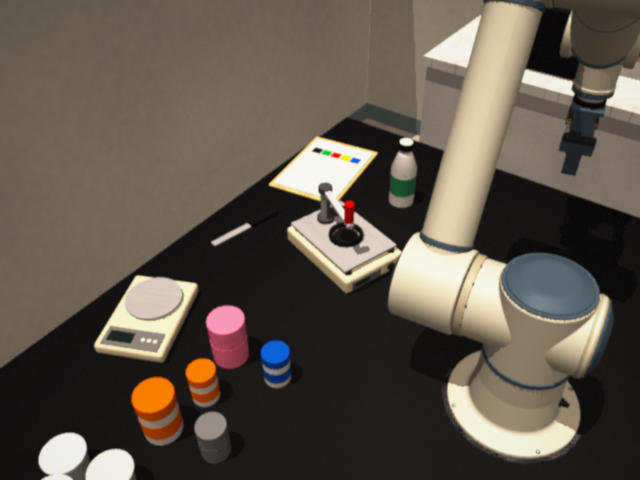

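The candidates are, in the scene view: big orange (409,190), small orange (388,208), pink (377,228), grey (372,186) and blue-lidded (339,218). The small orange one fits, because it is the smaller of the non-grey, non-pink pots with an orange lid. I'll confirm with a crop and measure.

```bash
cat > h.py <<'E'
import cv2,numpy as np
from bench import ctrl
P={n:ctrl.camera_params(n) for n in("scene","side")}
def ray(n,u,v):
    p=P[n];T=np.array(p["pose"]);d=T[:3,:3]@np.array([(u-p["cx"])/p["fx"],-(v-p["cy"])/p["fy"],-1]);return T[:3,3],d/np.linalg.norm(d)
def plane(n,uv,z):
    o,d=ray(n,*uv);return o+d*(z-o[2])/d[2]
def tri(a,b):
    (o1,d1),(o2,d2)=ray("scene",*a),ray("side",*b)
    s=np.linalg.lstsq(np.c_[d1,-d2],o2-o1,rcond=None)[0];p,q=o1+s[0]*d1,o2+s[1]*d2
    return (p+q)/2,np.linalg.norm(p-q)
def proj(n,X):
    p=P[n];T=np.array(p["pose"]);c=T[:3,:3].T@(np.array(X)-T[:3,3]);return np.array([p["cx"]+p["fx"]*c[0]/-c[2],p["cy"]-p["fy"]*c[1]/-c[2]])
def blobs(im,lo,hi,amin=40):
    m=cv2.inRange(cv2.cvtColor(im,cv2.COLOR_BGR2HSV),lo,hi)
    n,l,s,c=cv2.connectedComponentsWithStats(m)
    return [(np.round(c[i],1).tolist(),s[i].tolist()) for i in range(1,n) if s[i][4]>=amin]
E
python3 - <<'E'
from h import *
sc,sd=cv2.imread("pics/scene0.png"),cv2.imread("pics/side0.png")
for nm,lo,hi in(("red",(0,200,90),(4,255,255)),("orange",(8,200,120),(14,255,255)),("blue",(105,180,80),(120,255,255)),("green",(65,100,40),(90,255,255))):
    for n,im in(("scene",sc),("side",sd)): print(nm,n,blobs(im,lo,hi))
a=cv2.resize(sc[225:380,215:350],None,fx=3,fy=3,interpolation=2)
b=cv2.resize(sd[170:300,275:410],None,fx=2.9,fy=2.9,interpolation=2)
H=465
cv2.imwrite("pics/c1.png",np.hstack([a[:377],b[:377]]))
a=cv2.resize(sc[160:260,310:430],None,fx=3.3,fy=3.3,interpolation=2)
b=cv2.resize(sd[300:470,120:310],None,fx=2.0,fy=2.0,interpolation=2)
cv2.imwrite("pics/c2.png",np.hstack([a[:330],b[:330]]))
E
```

```text
red scene [([276.4, 14.2], [272, 10, 10, 10, 57]), ([37.3, 141.4], [16, 129, 45, 25, 701]), ([43.4, 167.9], [23, 157, 41, 20, 383]), ([276.2, 247.5], [272, 237, 10, 23, 153])]
red side [([349.0, 210.5], [345, 200, 10, 23, 182])]
orange scene [([411.1, 185.6], [398, 177, 26, 14, 150]), ([407.3, 201.8], [391, 195, 30, 14, 224])]
orange side [([201.2, 376.2], [185, 358, 31, 30, 254]), ([153.4, 405.0], [131, 377, 44, 44, 454]), ([203.8, 396.3], [190, 389, 26, 13, 171]), ([159.0, 431.6], [141, 422, 34, 17, 318])]
blue scene [([338.7, 209.4], [329, 201, 20, 18, 288]), ([337.9, 226.6], [329, 221, 19, 11, 120])]
blue side [([274.7, 353.5], [260, 340, 30, 29, 674]), ([275.6, 377.5], [263, 371, 24, 12, 134])]
green scene [([264.5, 19.9], [260, 15, 10, 11, 88]), ([194.6, 398.4], [175, 379, 37, 32, 576])]
green side [([401.8, 186.7], [389, 176, 27, 20, 389])]
```

View pics/c1.png

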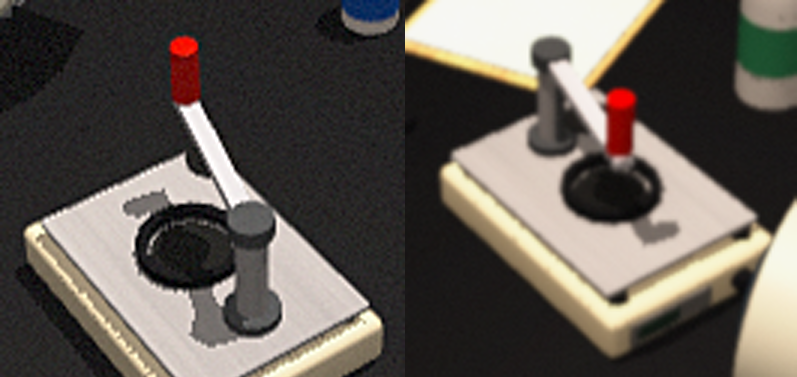

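View pics/c2.png

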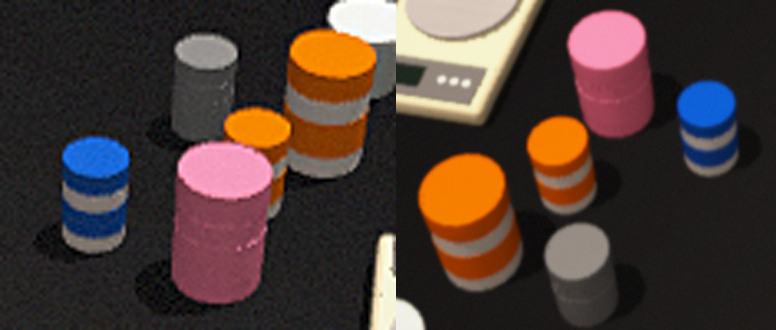

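Crop 2 confirms the target: the small orange-banded pot has its lid top at about scene (388,198) and side (201.5,369.5), flanked by pink, big orange, and grey. Crop 1 shows the hub cap at scene (298.7,297.5) and side (325.3,186), the nest at scene (278,306.5) and side (346,234.5), and the bar lying over the nest.

```bash
python3 - <<'E'
from h import *
np.set_printoptions(precision=4,suppress=True)
def both(nm,a,b,z):
    print(nm,*tri(a,b),plane("scene",a,z)[:2],plane("side",b,z)[:2])
both("pot",(388,198),(201.5,369.5),.09)
both("hub",(298.7,297.5),(325.3,186),.179)
both("nest",(278,306.5),(346,234.5),.08)
both("knob",(276.2,247.5),(349,210.5),.202)
both("blue",(338.7,206.5),(276,350),.09)
both("bottle",(194.6,398.4),(401.8,186.7),.07)
both("pink",(310+224/3.3,160+170/3.3),(120+211/2,300+40/2),.12)
both("big",(310+333/3.3,160+54/3.3),(120+70/2,300+190/2),.13)
both("grey",(310+206/3.3,160+51/3.3),(120+184/2,300+252/2),.09)
E
```

```text
pot [0.5366 0.3753 0.0894] 0.005729864658571497 [0.5388 0.377 ] [0.5336 0.3742]
hub [ 0.6356 -0.2011  0.1767] 0.004142742844978601 [ 0.6387 -0.2017] [ 0.6321 -0.1999]
nest [ 0.5485 -0.1737  0.0724] 0.002846667836414451 [ 0.5546 -0.1785] [ 0.5425 -0.1672]
knob [ 0.5049 -0.1195  0.2062] 0.002728610990517655 [ 0.5028 -0.1149] [ 0.5069 -0.1249]
blue [0.4421 0.246  0.0915] 0.004744077991818856 [0.4426 0.2494] [0.4409 0.2438]
bottle [ 0.5587 -0.4793  0.0428] 0.0052534899918485175 [ 0.578 -0.49 ] [ 0.5393 -0.4476]
pink [0.5684 0.2619 0.1187] 0.0037273738603041634 [0.5705 0.2618] [0.5658 0.2618]
big [0.5506 0.4858 0.1158] 0.00816452765652083 [0.5624 0.4696] [0.5369 0.4892]
grey [0.4277 0.4587 0.0865] 0.007015286635475471 [0.4327 0.4569] [0.4227 0.4583]
```

```bash
cat >> h.py <<'E'
def R(psi):
    c,s=np.cos(np.radians(psi)),np.sin(np.radians(psi));return np.array([[c,s,0],[s,-c,0],[0,0,-1.]])
def wrist(name):
    p=np.array(ctrl.current_tool_pos());r=np.array(ctrl.current_eef_rot());im=ctrl.read_camera("wrist")
    w=dict(ctrl.camera_params("wrist"));T=np.eye(4);T[:3,:3]=r;T[:3,3]=p
    w["pose"]=T@np.array(w["T_tool_cam"]);P["wrist"]=w
    np.save(f"pics/{name}.npy",w["pose"]);cv2.imwrite(f"pics/{name}.png",im);return im
def load(name):
    w=dict(ctrl.camera_params("wrist"));w["pose"]=np.load(f"pics/{name}.npy");P["wrist"]=w;return cv2.imread(f"pics/{name}.png")
E
python3 - <<'E'
from h import *
p=np.array(ctrl.current_tool_pos())
ctrl.move_l([p[0],p[1],.37],vel=.25)
ctrl.goto([.57,-.17,.38],R(148));im=wrist("w1")
print(ctrl.current_t(),ctrl.current_tool_pos())
print(blobs(im,(0,200,90),(5,255,255)))
E
```

```text
3.1583 [ 0.5697919  -0.17080153  0.37991135]
[([329.5, 137.3], [321, 126, 23, 26, 59])]
```

View pics/w1.png

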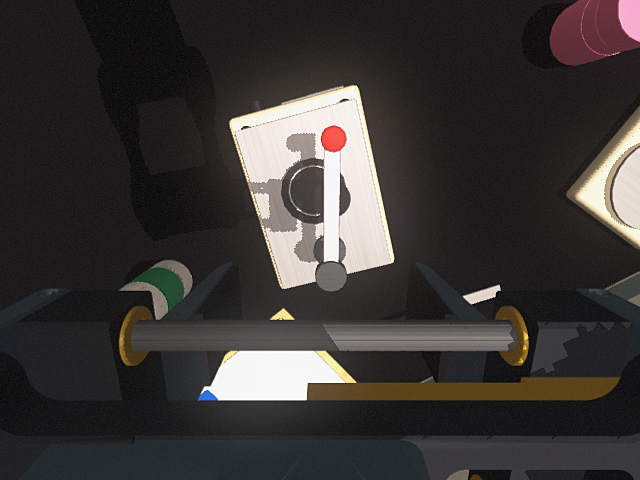

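The wrist view shows the knob top at (334,138.5), the hub cap at (331,276), the nest ring at about (316,191), and the bar some 15° off the machine's long axis.

```bash
python3 - <<'E'
from h import *
np.set_printoptions(precision=4,suppress=True)
im=load("w1")
k,h,n=plane("wrist",(334,138.5),.23),plane("wrist",(331,276),.179),plane("wrist",(316,191),.08)
ang=lambda v:np.degrees(np.arctan2(v[1],v[0]))
print(k,h,n,ang(k-h),np.linalg.norm((k-h)[:2]),ang(n-h),np.linalg.norm((n-h)[:2]))
# plate edges: bright region min-area rect on z=.068 plane
g=cv2.cvtColor(im,cv2.COLOR_BGR2GRAY);m=cv2.inRange(g,90,255);m[:,:200]=0;m[:,420:]=0;m[292:]=0
m=cv2.morphologyEx(m,cv2.MORPH_CLOSE,np.ones((5,5)));c=max(cv2.findContours(m,0,2)[0],key=cv2.contourArea)
w=np.array([plane("wrist",q[0],.068)[:2] for q in cv2.convexHull(c)])
r=cv2.minAreaRect((w*1000).astype(np.float32));print(r)
E
```

```text
[ 0.5054 -0.1193  0.23  ] [ 0.6354 -0.2016  0.179 ] [ 0.5516 -0.1716  0.08  ] 147.65725223026536 0.15390262552535697 160.3114010657869 0.0890151728061112
((566.070556640625, -178.7811279296875), (180.43295288085938, 281.0940246582031), 72.2815933227539)
```

```bash
cat >> h.py <<'E'
HUB=np.array([.6355,-.2012])
def kn(th,z=.19,r=.155): return np.r_[HUB+r*np.array([np.cos(np.radians(th)),np.sin(np.radians(th))]),z]
def swing(a,b,n,vel,c=None):
    for th in np.linspace(a,b,n+1)[1:]:
        hit=ctrl.move_l(kn(th),vel=vel,ori=R(th),contact_N=c)
        if hit: return th,True
    return b,False
def where():
    p=np.array(ctrl.current_tool_pos());d=p[:2]-HUB
    return np.round([np.degrees(np.arctan2(d[1],d[0])),np.linalg.norm(d),p[2],ctrl.current_t(),ctrl.current_grip_width(),*ctrl.current_contact_force()],3)
E
python3 - <<'E'
from h import *
t=147.8
ctrl.goto(kn(t,.27),R(t));ctrl.move_l(kn(t),vel=.12,contact_N=8)
print(where());ctrl.command_gripper(0.0);print(where())
swing(t,77,7,.07);print(where())
print(swing(77,66,8,.04,9),where())
E
```

```text
[147.768   0.154   0.191   4.583   1.003   0.165  -0.4     0.559]
[147.814   0.155   0.19    5.625   0.257   0.841   0.247  -0.655]
[77.074  0.154  0.19   9.417  0.257  0.374 -4.012 -0.191]
(66, False) [ 69.643   0.153   0.189  11.417   0.417 -62.827   5.486  34.223]
```

```bash
python3 - <<'E'
from h import *
for a in (69,71,72,73):
    ctrl.move_l(kn(a),vel=.03,ori=R(a));print(where())
E
```

```text
[ 72.243   0.154   0.189  11.833   0.259 -52.989   7.024  29.187]
[ 72.333   0.154   0.19   12.167   0.258 -20.413  -1.101  12.289]
[72.54   0.154  0.19  12.417  0.257 -4.967 -5.971  2.565]
[73.445  0.154  0.19  12.667  0.255 -5.189 -5.633  1.594]
```

```bash
python3 - <<'E'
from h import *
for a in (72,71.2):
    ctrl.move_l(kn(a),vel=.03,ori=R(a));print(where())
ctrl.move_l(kn(71.9),vel=.03,ori=R(71.9));print(where())
ctrl.command_gripper(1.0);print(where())
ctrl.move_l(kn(72,.32),vel=.2)
wrist("w2")
ctrl.goto([.54,.31,.33],R(90));wrist("w3");print(where())
a,b=load("w2"),load("w3");cv2.imwrite("pics/w23.png",np.hstack([cv2.resize(a,(400,300)),cv2.resize(b,(400,300))]))
E
```

```text
[72.369  0.154  0.19  12.917  0.255 -4.08  -5.558  1.504]
[ 72.335   0.154   0.19   13.167   0.256 -17.758  -1.886  10.18 ]
[72.365  0.154  0.19  13.417  0.257 -4.357 -5.007  3.441]
[71.909  0.155  0.19  14.525  0.997 -0.26   0.554  0.693]
[100.521   0.519   0.33   16.875   1.002  -0.419  -0.324   0.759]
```

View pics/w23.png

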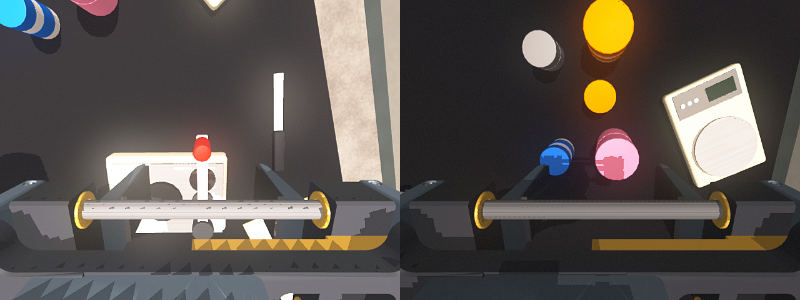

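The left half shows the bar fully open, with the knob clear of the nest. In the right half, the small orange lid is at about (320,154) in wrist pixels, with big orange above, pink and blue below, and grey to the left.

```bash
python3 - <<'E'
from h import *
np.set_printoptions(precision=4,suppress=True)
im=load("w3")
m=cv2.inRange(cv2.cvtColor(im,cv2.COLOR_BGR2HSV),(10,150,120),(35,255,255))
for c in cv2.findContours(m,0,2)[0]:
    if cv2.contourArea(c)>300:
        (u,v),r=cv2.minEnclosingCircle(c);x=plane("wrist",(u,v),.09)
        print(u,v,r,x,[np.linalg.norm(plane("wrist",(u+r,v),.09)-x)])
for n,uv,z in(("pink",((617-400)*1.6,157*1.6),.12),("blue",((555-400)*1.6,157*1.6),.09),("grey",((540-400)*1.6,47*1.6),.09),("big",(209*1.6,24*1.6),.13)): print(n,plane("wrist",uv,z))
E
```

```text
451.0 391.0 133.24049377441406 [0.7254 0.044  0.09  ] [np.float64(0.19240252204999872)]
319.98876953125 153.80899047851562 27.107513427734375 [0.5377 0.3758 0.09  ] [np.float64(0.03187231075276068)]
334.0 47.086734771728516 51.15829086303711 [0.5534 0.488  0.09  ] [np.float64(0.05552759856514084)]
pink [0.5696 0.2652 0.12  ]
blue [0.4456 0.256  0.09  ]
grey [0.4318 0.4603 0.09  ]
big [0.5526 0.4855 0.13  ]
```

```bash
python3 - <<'E'
from h import *
X=[.5375,.3757]
ctrl.goto([*X,.17],R(94));print(ctrl.move_l([*X,.039],vel=.12,contact_N=6),where())
ctrl.command_gripper(0.0);print(where(),ctrl.current_grasp_force())
ctrl.move_l([*X,.05],vel=.05);ctrl.sleep(.2);print(where())
ctrl.move_l([*X,.26],vel=.2)
N=HUB+.09*np.array([np.cos(np.radians(162.35)),np.sin(np.radians(162.35))]);print(N)
ctrl.goto([*N,.22],R(162.35));ctrl.sleep(.2);print(where(),ctrl.current_tool_pos());wrist("w4")
cv2.imwrite("pics/s4.png",np.hstack([cv2.resize(ctrl.read_camera("scene")[180:400,190:400],None,fx=1.9,fy=1.9),cv2.resize(ctrl.read_camera("side")[80:300,250:450],None,fx=1.9,fy=1.9)]))
E
```

```text
False [ 9.9591e+01  5.8500e-01  4.0000e-02  1.8842e+01  1.0010e+00 -2.6800e-01
 -2.7400e-01  5.6100e-01]
[ 9.9645e+01  5.8500e-01  3.9000e-02  1.9400e+01  6.7500e-01 -1.6110e+00
 -1.0700e-01  3.8840e+00] 30.000507831573486
[ 9.9654e+01  5.8500e-01  5.0000e-02  1.9967e+01  6.7400e-01 -1.0300e-01
 -2.5700e-01 -2.2460e+00]
[ 0.54973662 -0.17391186]
[ 1.62018e+02  9.00000e-02  2.20000e-01  2.33500e+01  6.75000e-01
 -1.13000e-01  7.93000e-01 -1.96000e+00] [ 0.54994253 -0.17342964  0.22000857]
```

View pics/s4.png

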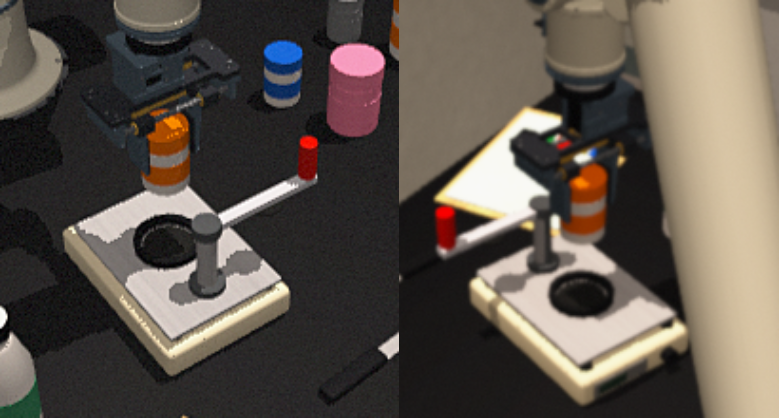

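The pot is held upright above the nest, with the bar clear (nest at scene (278,307)). I'll lower it with contact sensing.

```bash
python3 - <<'E'
from h import *
N=[.5498,-.1737]
ctrl.move_l([*N,.13],vel=.12);print(where())
h=ctrl.move_l([*N,.103],vel=.025,contact_N=5);print(h,where(),ctrl.current_tool_pos(),ctrl.current_wrist_torque())
E
```

```text
[ 1.62236e+02  9.00000e-02  1.31000e-01  2.44000e+01  6.76000e-01
 -1.72000e-01  7.58000e-01 -2.06100e+00]
True [ 1.62202e+02  9.00000e-02  1.07000e-01  2.52500e+01  6.76000e-01
 -4.66000e-01  1.59000e-01  5.42200e+00] [ 0.54967607 -0.17364755  0.10696681] [ 0.13108918 -0.10173436  0.02096892]
```

```bash
python3 - <<'E'
from h import *
N=[.5498,-.1737]
ctrl.command_gripper(1.0);print(where())
ctrl.move_l([*N,.30],vel=.2);wrist("w5")
cv2.imwrite("pics/s5.png",np.hstack([cv2.resize(load("w5"),(400,300)),cv2.resize(ctrl.read_camera("side")[150:300,250:450],(400,300))]))
E
```

```text
[ 1.62163e+02  9.10000e-02  1.07000e-01  2.58750e+01  1.00100e+00
  1.35000e-01 -6.24000e-01  1.63000e-01]
```

View pics/s5.png

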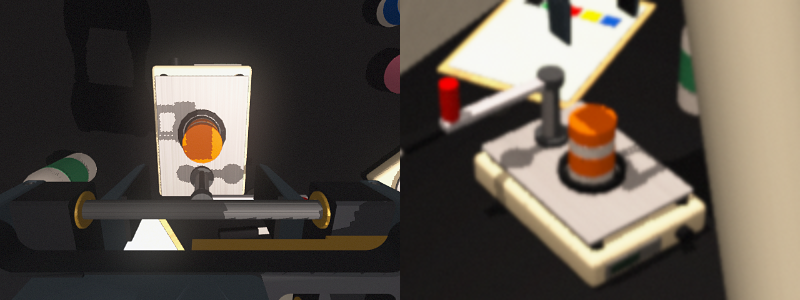

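The pot stands upright in the nest inside the ring. Next I close the bar.

```bash
python3 - <<'E'
from h import *
t=72.3
ctrl.goto(kn(t,.28),R(t));print(ctrl.move_l(kn(t),vel=.12,contact_N=8));ctrl.command_gripper(0.0);print(where())
for a in np.linspace(t,158,10)[1:]:
    h=ctrl.move_l(kn(a),vel=.07,ori=R(a),contact_N=20)
    if h: print("HIT",a,where());break
print(where())
for a in np.arange(159,164.6,.5) if not h else []:
    ctrl.move_l(kn(a),vel=.03,ori=R(a));w=where();print(a,w)
    d=np.radians(a);ft=w[5]*-np.sin(d)+w[6]*np.cos(d)   # tangential (ccw)
    if abs(ft)>16: break
E
```

```text
False
[72.346  0.155  0.19  30.692  0.256 -2.238 -0.084  0.438]
[ 1.58165e+02  1.56000e-01  1.90000e-01  3.53420e+01  2.58000e-01
 -1.04910e+01  3.07300e+00  6.55700e+00]
159.0 [ 1.59107e+02  1.56000e-01  1.90000e-01  3.55920e+01  2.54000e-01
 -1.10770e+01  2.39900e+00  7.28600e+00]
159.5 [ 1.59563e+02  1.56000e-01  1.90000e-01  3.58420e+01  2.61000e-01
 -1.09920e+01  4.23600e+00  5.91500e+00]
160.0 [ 1.60058e+02  1.56000e-01  1.90000e-01  3.60920e+01  2.62000e-01
 -1.14760e+01  3.70900e+00  6.80800e+00]
160.5 [ 1.60558e+02  1.56000e-01  1.90000e-01  3.63420e+01  2.57000e-01
 -1.03760e+01  3.39900e+00  6.39700e+00]
161.0 [ 1.6106e+02  1.5600e-01  1.9000e-01  3.6592e+01  2.5800e-01 -1.1072e+01
  3.1620e+00  5.5360e+00]
161.5 [ 1.61562e+02  1.56000e-01  1.90000e-01  3.68420e+01  2.57000e-01
 -1.07140e+01  4.38300e+00  6.94400e+00]
162.0 [ 1.62056e+02  1.56000e-01  1.90000e-01  3.70920e+01  2.57000e-01
 -1.09380e+01  3.56900e+00  6.43300e+00]
162.5 [ 1.62543e+02  1.56000e-01  1.90000e-01  3.73420e+01  2.55000e-01
 -1.00200e+01  3.95400e+00  6.91200e+00]
163.0 [ 1.62589e+02  1.56000e-01  1.90000e-01  3.75920e+01  2.57000e-01
 -6.21800e+00  1.45860e+01  5.90300e+00]
163.5 [ 1.62623e+02  1.56000e-01  1.90000e-01  3.78420e+01  2.55000e-01
 -1.39400e+00  2.48910e+01  7.24300e+00]
```

```bash
python3 - <<'E'
from h import *
ctrl.move_l(kn(162.9),vel=.03,ori=R(162.9));print(where())
ctrl.command_gripper(1.0);ctrl.move_l(kn(162.9,.34),vel=.2);ctrl.sleep(.3);print(where())
a=cv2.resize(wrist("w6"),(400,300));b=cv2.resize(ctrl.read_camera("side")[150:300,250:450],(400,300))
c=cv2.resize(ctrl.read_camera("scene")[180:330,200:400],(400,300));d=cv2.resize(ctrl.read_camera("scene"),(400,300))
cv2.imwrite("pics/s6.png",np.vstack([np.hstack([a,b]),np.hstack([c,d])]))
im=load("w6");print(blobs(im,(0,180,90),(5,255,255)))
E
```

```text
[ 1.62572e+02  1.56000e-01  1.90000e-01  3.80920e+01  2.53000e-01
 -6.73200e+00  1.27090e+01  5.56200e+00]
[ 1.62892e+02  1.55000e-01  3.39000e-01  4.04000e+01  1.00000e+00
 -1.07700e+00  1.40000e-02  5.88000e-01]
[]
```

View pics/s6.png

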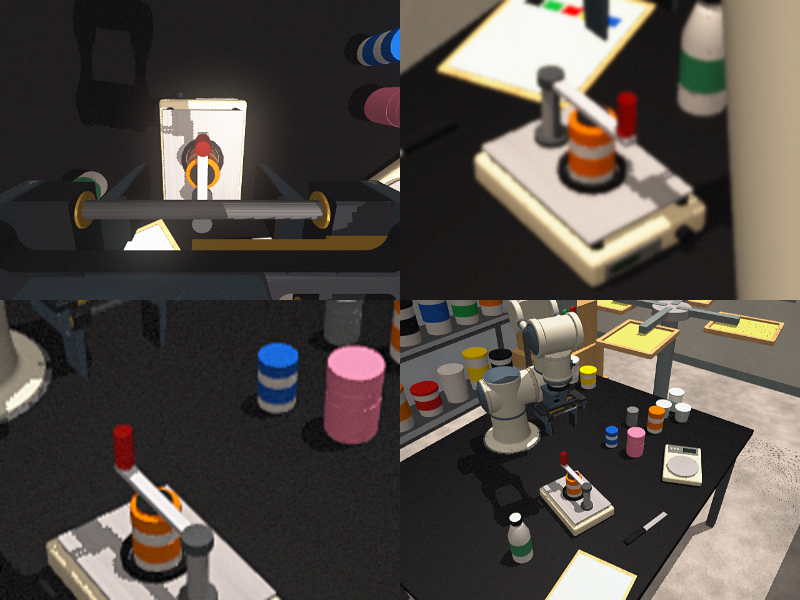

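The bar lies straight across the middle of the lid, aligned with the machine. The pot is upright in the nest, the blue-lidded pot and the bottle haven't moved, and the gripper is clear.

```bash
python3 -c "
from bench import ctrl
print(ctrl.sign_off(),ctrl.current_t())"
```

```text
the job is handed in; nothing more can be done
the job is handed in; nothing more can be done
```

The job is handed in at about 40 s on the robot's clock: the orange-lidded pot stands upright in the nest with the keeper bar back against its closed stop, and the blue-lidded pot and white bottle untouched; pressing the bar against its open stop briefly put about 70 N on the wrist, under the 120 N limit.

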